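# Close up the hoist control unit and hold its inspection cover on

## Robot

A 7-joint arm with a two-finger parallel gripper is mounted at the origin on the work surface. World frame = base frame: x ahead of the robot, y to its left, z up, the work surface at z = 0. Lengths are in m, angles in rad, forces in N, time in s.
With the tool pointing down it reaches from about 0.4 to 0.875 m from the base axis. Payload 19.3 kg.
Tool frame: the origin (TCP) lies at the centre of the arm's flange, where the gripper is bolted on; the fingertips stand 173 mm ahead of it and the grasp point (between the pads) lies 155 mm ahead of it (arm.tcp_to_tips is the distance from the TCP to the fingertips, in m); z points along the fingers, y is the direction in which the jaws open and shut (so a half turn about z gives the same grasp; the last joint's range is limited). The gripper opens to 85 mm and grips with 20 to 120 N. Pads are 22 mm wide; open, the fingers measure 114 mm over their backs; the gripper's body (76 mm by 85 mm) begins 54 mm behind the grasp point. The pads swing forward as they close: fully open they stand 13 mm farther back than shut.
Start: joints at [1.101, 0.521, -0.036, 1.599, 0.021, 1.021, -0.113], TCP at [0.243, -0.576, 0.405] pointing down, gripper open.
Joint ranges: [-2.91, 2.91], [-0.3, 2.13], [-1.5, 1.42], [0.17, 2.43], [-1.26, 4.41], [0.16, 1.93], [-2.52, 2.52]. Speed limits (rad/s): [1.89, 1.89, 2.39, 2.39, 3.01, 3.01, 3.01].

## Interface

Orientations are given as a rotation vector (axis times angle).
In Python, from workcell import arm, fingers, kinematics, eyes, finder gives the robot as it stands. Calls block until the motion is done:
- arm.reach(position, orientation): joint-space move of the TCP to a pose.
- arm.move_linear(position, attitude=None, max_speed=0.15, until_force=None): straight line of the TCP; attitude=None keeps the orientation; max_speed is the mean speed in m/s. With until_force (N) it stops when the force on the tool has changed by that much, and returns True; else False.
- arm.movej(angles): joint-space move.
- fingers.move_gripper(opening, f_grip=None): finger opening in m; f_grip is the grip in N (None keeps the last); returns when the fingers have stopped.
- arm.wait(seconds).
- kinematics.inverse_kinematics(position, orientation): joint angles nearest the present ones, or None.
- eyes.camera(name): name is "scene" or "top" or "wrist"; returns (picture, depth): 480x640x3 uint8, blue, green, red; 480x640 float32, m along the optical axis (not along the pixel's ray), 0 where there is no reading.
- eyes.camera_model(name): a dict with "K" (3x3 intrinsics, pixels), "distortion" ([k1, k2, p1, p2, k3] as OpenCV has them; the pictures are not rectified), "R" (3x3) and "t" (3): a world point X has camera coordinates R X + t. Camera axes: x right, y down, z forward; pixel columns grow to the right and rows downward; lengths in m; the calibration is good to about 2 mm. A picture is of the moment at which its call begins: read the wrist's pose just before it. camera_model takes no time and is no camera call; for the wrist camera it gives the pose at the moment of the call.
A pose or a line that the arm cannot do raises arm.Unreachable and nothing moves.
- arm.hand_in(): hands the job in, once; it reports no verdict.
Trained networks look in the newest picture that a camera, given by its name, has taken for a name from the list of things; names that differ only in an ending like _2 or _b are one class to them, and where a whole thing is asked for, a point or a joint stands for the part that bears it (a point fixed in the world has none). Each returns a list of dicts, best first, with "p" (0 to 1); they miss things now and then, are a little off and sometimes report something else, mostly with a low value. They report only what shows in the picture. A call takes as long as a camera call.
- finder.look_for(camera, name): "location" ([x, y, z] in m, in the coordinates of the camera as it stood for that picture, good to about 4 mm: the middle of the surface that is visible of it).
- finder.masks_of(camera, name): "region" (480x640 bool, what is visible of it).
Readings, each from a call of its own:
- arm.read_t(): time.
- arm.read_qpos(): joint angles.
- arm.read_dq(): joint speeds.
- arm.read_tau(): joint torques, N m.
- arm.read_eef_pos(): TCP position.
- arm.read_eef_rot(): TCP orientation.
- arm.read_contact_force(): force on the tool from outside, world axes, zero at the start.
- arm.read_ft_torque(): the same for the moment, N m.
- arm.read_grip_width(): finger opening in m.
Only numpy, scipy, OpenCV 4.12 (cv2) and the standard library are available. Lean on these libraries where they do the work, as an engineer would, in place of code of your own. Each camera call takes 0.05 s, during which the arm holds its last target.

## Task

Close up the vehicle hoist's control unit: first press both hinged fuse-box covers down until they click shut, then pick up the loose inspection cover by its bow handle and lay it, square and centred, on the open sloping face of the tilting head. Match the slope by feel so that it sits flush on the gasket all round, and finish while still holding it there by the handle, lightly pressed on, ready for the screws. Leave the head at the tilt it is set to and the other things on the bench where they are.

Things in the scene. Friction and masses are not known exactly. Their poses are not given: they have to be found in the camera images.
- cover0 (a joint): hinge angle (rad) of the fuse-box cover further from the tilting head: 0 shut, positive open. The fuse box is a black housing 70 x 110 x 45 mm (x, y, z) on the unit's base plate, with two identical dark grey covers side by side, each 72 mm long, 50 mm wide, 4 mm thick, hinged along the far side of the housing, rising on the robot's side; they start half open
- cover1 (a joint): the same for the cover nearer the tilting head. Both covers: light friction keeps them where they are left; in the last 0.1 rad a tongue on the front edge must be pressed past a sprung roller in the housing wall, about 5 N at the front edge; then the roller pulls the cover fully shut, onto a stop that bears 25 N
- cover0_hinge (a point): point on the hinge axis of cover0, mid-width, level with the cover's underside, 53 mm above the bench. Its axes turn with the cover: -x runs along the cover from hinge to front edge, z out of its upper side, y is the hinge axis. Shut, they are the axes of unit
- cover1_hinge (a point): the same for cover1
- cover0_top (a point): the place to press on cover0: on its upper side, mid-width, 52 mm from the hinge towards the front edge; 57 mm above the bench when shut. Axes as for cover0_hinge
- cover1_top (a point): the same for cover1
- head_face (a point): centre of the open face of the tilting head, level with the top of its black rubber gasket (10 mm wide all round). The head: grey aluminium tray 100 x 130 x 50 mm in a dark steel yoke with a black knob at either end. z points squarely out of the face, x up the slope (100 mm side), y along the level 130 mm side. It is about 120 mm above the bench; the yoke lies below the face
- plate_handle (a point): centre of the handle bar of the inspection cover: a loose bare-metal plate 100 (x) x 130 (y) x 4 mm, about 0.22 kg, flat on the bench, handle up, left or right of the unit. The handle is a rectangular steel bar 66 mm long (along x), 10 mm wide (y), 12 mm high, on two legs 50 mm apart; 24 mm free under it. z up out of the plate, on the handle's side
- plate_under (a point): centre of the inspection cover's flat underside, 34 mm below the handle bar's middle; axes as plate_handle. Fitted, it coincides with head_face, its x along the face's x; either way round (half a turn makes no difference)
- unit: the control unit's fixed base plate, grey, 150 (x) x 360 (y) x 8 mm; origin at the centre of its underside, x to the far side (hinge side of the fuse box), z up. Fuse box on its -y half, centre at y -115 mm; tilting head on its +y half, at y +85 mm, its face sloping 9 to 24 degrees down to -x, turning about a level axis 25 mm behind the face, clamped up to about 5 N m
- meter: bystander: black multimeter 150 mm (x) x 78 mm x 40 mm, lying flat on the other side of the unit from the inspection cover; origin under its centre
- screw_tray: bystander: small open steel tray of screws 75 mm x 105 mm x 24 mm; origin under its centre
- driver: bystander: screwdriver 200 mm long lying on the bench in front of the unit
- spanner: bystander: open-ended spanner 170 mm long lying on the bench
- oil: bystander: grey oil bottle, 64 mm across and 170 mm tall, beyond the unit; origin under its centre
- spray: bystander: blue spray can, 62 mm across and 188 mm tall, white cap, beyond the unit; origin under its centre
- tape: bystander: roll of black tape 90 mm across, 19 mm high, lying flat; origin under its centre

How it is judged:
By the outcome, as a careful person would: the job done as asked, in the order asked, and still so for the second after the job is handed in, while the arm keeps its last pose, push and grip.
It also fails if it takes over 58 s, if anything falls off the work surface, if the arm or the gripper's body presses on something with over 40 N, if the wrist force passes 120 N, or if a joint passes its speed limit or range.

## Working session

There is one attempt and no reset: what is moved stays moved. The work goes in short steps, each a Python script; the robot and the scene stay as the last script left them, time stands still between calls to the robot, and variables do not carry over. Pictures are saved under pics/ and viewed, and the job is handed in when it is done.

```bash
ls; mkdir -p pics
cat > s1.py <<'E'
from workcell import arm, fingers, kinematics, eyes, finder
import cv2, numpy as np
print(arm.read_t(), arm.read_eef_pos(), arm.read_eef_rot())
for c in ("scene","top","wrist"):
    im,d=eyes.camera(c); cv2.imwrite(f"pics/{c}0.png",im); np.save(f"pics/{c}0.npy",d)
    m=eyes.camera_model(c); print(c,m["K"],m["distortion"],m["R"],m["t"])
E
python3 s1.py
```

```text
pics
0.0 [ 0.24319165 -0.57559359  0.40412837] [-3.07796060e+00 -6.23566348e-01  4.82788381e-04]
scene [[584.60199342   0.         318.73827469]
 [  0.         584.60199342 247.35963662]
 [  0.           0.           1.        ]] [-0.0165246  0.         0.         0.         0.       ] [[-0.75589597  0.65431353  0.02225028]
 [ 0.3570541   0.44049711 -0.82369574]
 [-0.54875645 -0.61468374 -0.56659532]] [ 0.42707754 -0.13621509  1.53545422]
top [[605.67187346   0.         319.21603995]
 [  0.         605.67187346 235.57978484]
 [  0.           0.           1.        ]] [-0.11400882  0.          0.          0.          0.        ] [[-9.79148707e-03 -9.99951020e-01 -1.44395187e-03]
 [-9.80954770e-01  9.88559454e-03 -1.93984571e-01]
 [ 1.93989344e-01 -4.82945943e-04 -9.81003517e-01]] [-0.00434277  0.56097294  1.17875039]
wrist [[401.27979191   0.         317.50547874]
 [  0.         401.27979191 243.76402482]
 [  0.           0.           1.        ]] [0.01077731 0.         0.         0.         0.        ] [[ 3.88766946e-01 -9.21335788e-01 -7.92060557e-04]
 [-8.84756247e-01 -3.73571398e-01  2.78658922e-01]
 [-2.57034329e-01 -1.07632597e-01 -9.60389805e-01]] [-0.62547995 -0.0341045   0.37805067]
```

View pics/scene0.png

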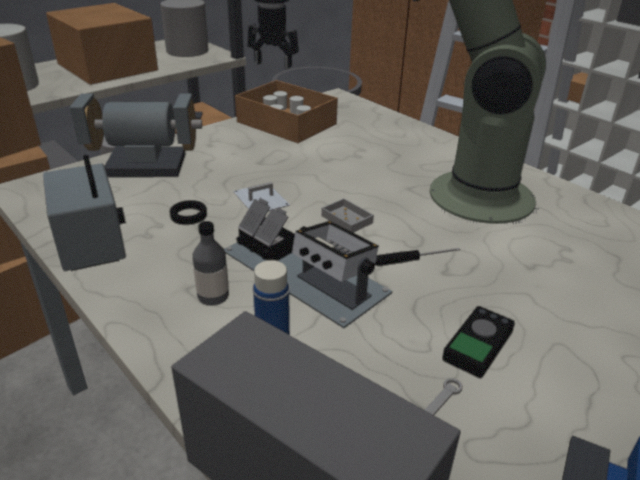

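View pics/top0.png

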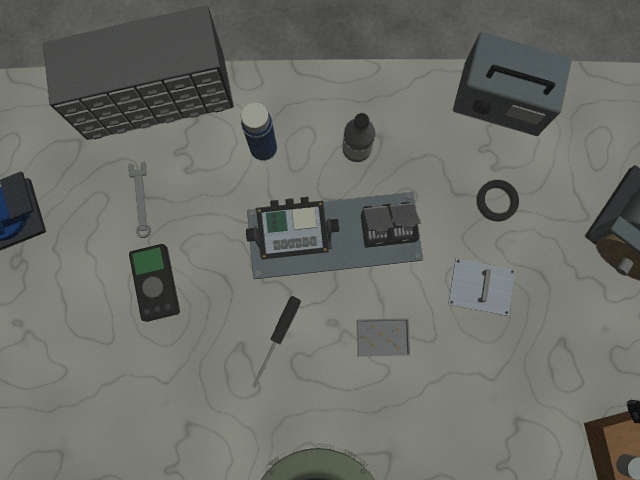

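View pics/wrist0.png

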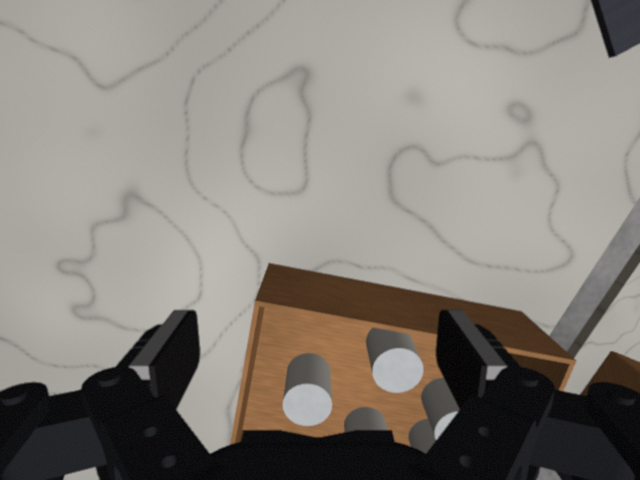

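```bash
cat > util.py <<'E'
from workcell import arm, fingers, kinematics, eyes, finder
import cv2, numpy as np
from scipy.spatial.transform import Rotation as Ro
def cam2w(m,p): return m["R"].T@(np.asarray(p)-m["t"])
def cloud(m,d,mask=None):
    ok=d>0
    if mask is not None: ok&=mask
    v,u=np.nonzero(ok); z=d[v,u].astype(float)
    n=cv2.undistortPoints(np.c_[u,v].astype(float).reshape(-1,1,2),m["K"],m["distortion"]).reshape(-1,2)
    return (np.c_[n*z[:,None],z]-m["t"])@m["R"], np.c_[u,v]
def pix2w(m,uv,z):
    n=cv2.undistortPoints(np.asarray(uv,float).reshape(-1,1,2),m["K"],m["distortion"]).reshape(-1,2)
    r=np.c_[n,np.ones(len(n))]@m["R"]; c=-m["R"].T@m["t"]
    return c+r*((z-c[2])/r[:,2])[:,None]
def proj(m,P):
    return cv2.projectPoints(np.asarray(P,float).reshape(-1,1,3),cv2.Rodrigues(m["R"])[0],m["t"],m["K"],m["distortion"])[0].reshape(-1,2)
E
cat > s2.py <<'E'
from util import *
im,d=eyes.camera("top"); m=eyes.camera_model("top")
vis=im.copy()
for n in ["unit","plate_handle","plate_under","cover0","cover1","head_face","cover0_top","meter"]:
    r=finder.masks_of("top",n)
    for e in r[:3]:
        P,uv=cloud(m,d,e["region"]); print(n,round(e["p"],2),e["region"].sum(),np.median(P,0).round(3),uv.min(0),uv.max(0), cv2.minAreaRect(pix2w(m,uv,0.004)[:,:2].astype(np.float32)))
    r=finder.look_for("top",n)
    for e in r[:2]: print("  loc",round(e["p"],2),cam2w(m,e["location"]).round(3))
P,uv=cloud(m,d); print(np.median(P[(abs(P[:,2])<.02)][:,2]), P[:,2].std())
np.save("pics/topd.npy",d); cv2.imwrite("pics/topb.png",cv2.resize(im[170:370,230:530],None,fx=2.6,fy=2.6,interpolation=cv2.INTER_CUBIC))
E
python3 s2.py
```

```text
unit 0.87 12075 [ 0.562 -0.036  0.016] [246 192] [422 278] ((0.5774261951446533, -0.03975355625152588), (0.1660609245300293, 0.37097397446632385), 4.7121968269348145)
  loc 0.58 [ 0.564 -0.036  0.016]
plate_handle 0.65 2901 [ 0.457 -0.347  0.005] [448 258] [513 315] ((0.4572373628616333, -0.35021698474884033), (0.13266776502132416, 0.10372219234704971), 78.22317504882812)
  loc 0.64 [ 0.455 -0.347  0.007]
plate_under 0.68 2830 [ 0.457 -0.347  0.005] [449 258] [514 315] ((0.4580742120742798, -0.35067039728164673), (0.1294993907213211, 0.10156168788671494), 78.5168228149414)
  loc 0.66 [ 0.463 -0.346  0.003]
cover0 0.94 568 [ 0.594 -0.182  0.088] [390 203] [419 230] ((0.6124305129051208, -0.1941969394683838), (0.06241173669695854, 0.0514259934425354), 16.223844528198242)
cover0 0.8 605 [ 0.588 -0.128  0.086] [364 207] [392 234] ((0.6033021211624146, -0.13692085444927216), (0.06258739531040192, 0.054295863956213), 9.639737129211426)
  loc 0.98 [ 0.589 -0.128  0.087]
  loc 0.59 [ 0.595 -0.188  0.086]
cover1 0.94 568 [ 0.594 -0.182  0.088] [390 203] [419 230] ((0.6124305129051208, -0.1941
[... 452 characters left out ...]
725), 6.0075554847717285)
  loc 0.89 [0.567 0.046 0.095]
  loc 0.6 [ 0.585 -0.13   0.085]
cover0_top 0.8 534 [ 0.594 -0.181  0.087] [391 203] [418 229] ((0.612037181854248, -0.1939610093832016), (0.06055043265223503, 0.04938438907265663), 16.215837478637695)
cover0_top 0.16 2806 [ 0.457 -0.348  0.005] [449 259] [514 315] ((0.4580027461051941, -0.35060784220695496), (0.12959779798984528, 0.10017134249210358), 78.21910858154297)
  loc 0.97 [ 0.592 -0.18   0.088]
meter 0.62 2809 [0.469 0.331 0.034] [129 245] [179 320] ((0.4756714999675751, 0.3396243155002594), (0.15707240998744965, 0.08668138086795807), 13.027042388916016)
  loc 0.92 [0.47  0.333 0.033]
0.00044050759134715313 0.2370605712244423
```

View pics/topb.png

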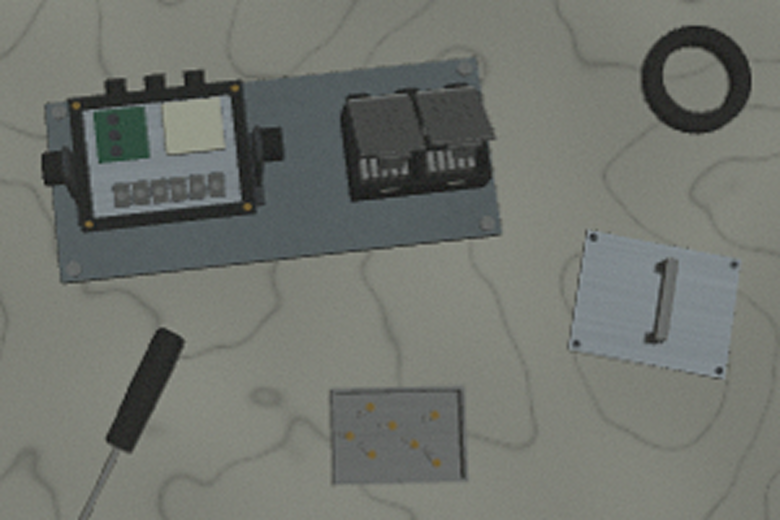

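```bash
cat > s3.py <<'E'
from util import *
m=eyes.camera_model("top")
c=np.array([[45,103],[60,283],[500,236],[476,58]])/2.6+[230,170]
P=pix2w(m,c,0.008)[:,:2]; print(P, P.mean(0))
yx=P[0]-P[3]; yx2=P[1]-P[2]; print(np.linalg.norm(yx),np.linalg.norm(yx2), np.arctan2(-yx[0],yx[1]),np.arctan2(-yx2[0],yx2[1]))
w=eyes.camera_model("wrist"); R=Ro.from_rotvec(arm.read_eef_rot()).as_matrix(); p=arm.read_eef_pos()
C=-w["R"].T@w["t"]; print("cam in tool",R.T@(C-p), "axes", (R.T@w["R"].T).round(3)); print("tool R",R.round(3))
h=np.array([[668,262],[654,340]])/2.6+[230,170]; print("handle",pix2w(m,h,0.040))
E
python3 s3.py
```

```text
[[ 0.62832237  0.14325902]
 [ 0.47936977  0.12923775]
 [ 0.51393565 -0.22645074]
 [ 0.66310906 -0.2129382 ]] [ 0.57118421 -0.04172304]
0.3578918483588787 0.35736410294335375 0.09735260948342316 0.09687600529718614
cam in tool [0.07233695 0.00092574 0.03217522] axes [[-0.    -0.96  -0.279]
 [ 1.    -0.    -0.   ]
 [-0.    -0.279  0.96 ]]
tool R [[ 0.921  0.389 -0.   ]
 [ 0.389 -0.921  0.   ]
 [-0.    -0.    -1.   ]]
handle [[ 0.48660796 -0.3540986   0.04      ]
 [ 0.42512638 -0.3393263   0.04      ]]
```

```bash
cat >> util.py <<'E'
U0=np.array([0.5715,-0.0417,0.0]); PSI=0.0972
UR=Ro.from_euler('z',PSI).as_matrix()
def u2w(p): return U0+UR@np.asarray(p,float)
def w2u(p): return (np.asarray(p)-U0)@UR
def toolR(tilt=0, yaw=PSI):
    # tool x ~ +unit x, z down; tilt a: tool z=(sin a,0,-cos a) in unit frame
    R=np.array([[1,0,0],[0,-1,0],[0,0,-1.]])
    return (Ro.from_euler('z',yaw)*Ro.from_euler('y',-tilt)).as_matrix()@R
def rv(R): return Ro.from_matrix(R).as_rotvec()
E
cat > s4.py <<'E'
from util import *
arm.reach(u2w([0.02,-0.03,0.46]),rv(toolR()))
print(arm.read_t(),arm.read_qpos())
im,d=eyes.camera("wrist"); m=eyes.camera_model("wrist"); np.savez("pics/w1.npz",d=d,im=im,**m)
cv2.imwrite("pics/w1.png",im)
for n in ["cover0","cover1","head_face","plate_handle"]:
    for e in finder.masks_of("wrist",n)[:2]:
        P,uv=cloud(m,d,e["region"]); print(n,round(e["p"],2),e["region"].sum(),w2u(np.median(P,0)).round(4),uv.min(0),uv.max(0))
        np.save(f"pics/m_{n}_{int(e['p']*100)}.npy",e["region"])
E
python3 s4.py
```

```text
3.2083 [ 0.17526606  0.43366101 -0.2214613   1.59904948  0.10308623  1.12056687
 -1.54612584]
cover0 0.83 4327 [ 0.0134 -0.1411  0.0834] [409 181] [477 262]
cover0 0.68 4484 [ 0.0116 -0.0875  0.0816] [351 182] [413 264]
cover1 0.83 4327 [ 0.0134 -0.1411  0.0834] [409 181] [477 262]
cover1 0.68 4484 [ 0.0116 -0.0875  0.0816] [351 182] [413 264]
head_face 0.92 23384 [0.008  0.0905 0.107 ] [ 71 161] [263 301]
plate_handle 0.92 7913 [-0.1304 -0.2941  0.0028] [488 278] [612 380]
```

View pics/w1.png

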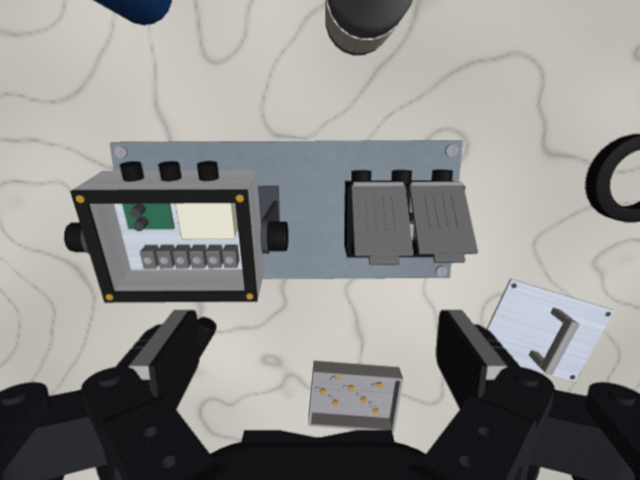

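```bash
ls pics/m_*
cat > s5.py <<'E'
from util import *
z=np.load("pics/w1.npz"); m={k:z[k] for k in ("K","distortion","R","t")}; d=z["d"]; im=z["im"]
def plane(P,it=6):
    k=np.ones(len(P),bool)
    for _ in range(it):
        c=P[k].mean(0); n=np.linalg.svd(P[k]-c,full_matrices=False)[2][2]; n*=np.sign(n[2]); r=(P-c)@n; k=abs(r)<max(0.0015,2*np.std(r[k])) if _<it-1 else k
    return c,n,r[k].std(),k
# unit plate check
c=np.array([[111,142],[461,141],[449,278]],float); print("unit corners",w2u(pix2w(m,c,0.008)).round(4))
for f in ["cover0_83","cover0_68"]:
    M=np.load(f"pics/m_{f}.npy"); M=cv2.erode(M.astype(np.uint8),np.ones((5,5)))>0
    P,uv=cloud(m,d,M); P=w2u(P); c0,n,s,k=plane(P); print(f,c0.round(4),n.round(4),"theta",np.arctan2(n[0],n[2]),s,k.mean(), P[k].min(0).round(4),P[k].max(0).round(4))
M=np.load("pics/m_head_face_92.npy"); g=im.max(2)<60
G=M&g; P,uv=cloud(m,d,G); P=w2u(P)
# seed: slope points
sel=(P[:,2]>0.08)
P=P[sel]; uv=uv[sel]
c0,n,s,k=plane(P,10); print("gasket",c0.round(4),n.round(4),"tilt deg",np.degrees(np.arctan2(-n[0],n[2])),np.degrees(n[1]),s,k.sum(),len(k))
k=abs((P-c0)@n)<0.003
yv=np.array([0,1,0]);xv=np.cross(yv,n);xv/=np.linalg.norm(xv);yv=np.cross(n,xv)
Q=(P[k]-c0)@np.c_[xv,yv]; r=cv2.minAreaRect(Q.astype(np.float32)); print(r); b=Q; 
lo,hi=np.percentile(Q,[0.5,99.5],axis=0); print(lo,hi,hi-lo)
cc=c0+xv*r[0][0]+yv*r[0][1]; print("centre unit",cc.round(4),"world",u2w(cc).round(4))
v=im.copy(); v[uv[k][:,1],uv[k][:,0]]=(0,0,255)
cv2.imwrite("pics/w1g.png",cv2.resize(v[150:320,50:490],None,fx=1.8,fy=1.8))
E
python3 s5.py
```

```text
pics/m_cover0_68.npy
pics/m_cover0_83.npy
pics/m_cover1_68.npy
pics/m_cover1_83.npy
pics/m_head_face_92.npy
pics/m_plate_handle_92.npy
unit corners [[ 0.078   0.1772  0.008 ]
 [ 0.0785 -0.1768  0.008 ]
 [-0.0695 -0.178   0.008 ]]
cover0_83 [ 0.014  -0.1409  0.0827] [0.7024 0.0025 0.7118] theta 0.7787809657411511 0.0006257649324081646 0.967984934086629 [-0.0145 -0.1644  0.0541] [ 0.0426 -0.1175  0.1111]
cover0_68 [ 0.0124 -0.0873  0.0815] [0.6683 0.0016 0.7439] theta 0.7319514401437912 0.0006487892086434888 0.9627153509899717 [-0.0171 -0.1112  0.0542] [ 0.042  -0.0635  0.1085]
gasket [0.0061 0.0859 0.1245] [-1.99e-01 -6.00e-04  9.80e-01] tilt deg 11.477734853245186 -0.033425985584267945 0.0006145602979074323 5525 6926
((-0.00656982883810997, -0.0005174055695533752), (0.10026102513074875, 0.13051483035087585), 0.25677239894866943)
[-0.05600883 -0.06535725] [0.04297807 0.06385862] [0.0989869  0.12921587]
centre unit [-0.0004  0.0854  0.1232] world [0.5628 0.0433 0.1232]
```

View pics/w1g.png

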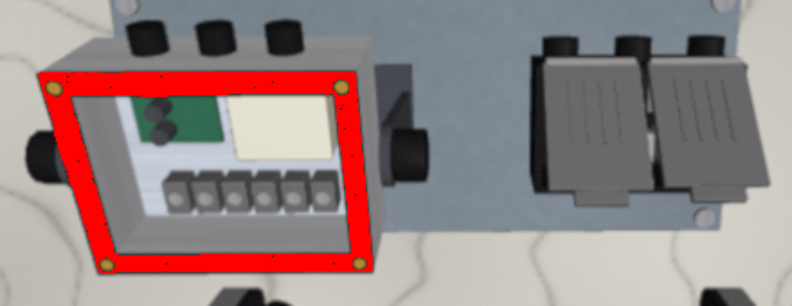

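```bash
cat > s6.py <<'E'
from util import *
import sys
fingers.move_gripper(0.0)
XH=0.0383; L=arm.tcp_to_tips; print("tips",L)
qn=arm.read_qpos()
best=None
for dy in (np.pi/2,-np.pi/2):
    q=kinematics.inverse_kinematics(u2w([-0.01,-0.141,0.14+L]),rv(toolR(0,PSI+dy)))
    if q is not None:
        c=abs(np.array(q)-qn).max(); print(dy,np.round(q,2))
        if best is None or c<best[0]: best=(c,dy)
yaw=PSI+best[1]; R=rv(toolR(0,yaw))
HW=0.0145
def tcp(th,y,dz=0):
    r=0.064-0.006*min(th/0.78,1)
    x=XH-r*np.cos(th)+0.004*np.sin(th); z=0.053+r*np.sin(th)+0.004*np.cos(th)
    return u2w([x+HW,y,z+L+dz])
def press(y,th0):
    print("above",arm.read_t())
    arm.move_linear(tcp(th0+0.1,y,0.01),max_speed=0.15)
    print("f0",arm.read_contact_force().round(2))
    for th in np.arange(th0,0.15,-0.15):
        h=arm.move_linear(tcp(th,y),max_speed=0.08,until_force=14)
        print(round(th,2),h,arm.read_contact_force().round(1),(arm.read_eef_pos()[2]-L).round(4))
        if h: break
    h=arm.move_linear(tcp(0.12,y),max_speed=0.05,until_force=14); print(h,arm.read_contact_force().round(1))
    h=arm.move_linear(tcp(0.0,y,-0.004),max_speed=0.015,until_force=18); print("end",h,arm.read_contact_force().round(1),(arm.read_eef_pos()[2]-L).round(4),arm.read_t())
    print("after",arm.read_contact_force().round(1))
    p=arm.read_eef_pos(); p[2]+=0.075
    arm.move_linear(p,max_speed=0.2)
arm.reach(tcp(0.9,-0.141,0.03),R)
press(-0.141,0.78)
im,d=eyes.camera("wrist"); cv2.imwrite("pics/p0.png",im); im,d=eyes.camera("scene"); cv2.imwrite("pics/p0s.png",cv2.resize(im[180:340,200:420],None,fx=3,fy=3))
print(arm.read_t())
E
python3 s6.py
```

```text
tips 0.1734
1.5707963267948966 [ 0.55  0.64 -0.5   1.72  0.38  0.88 -0.01]
-1.5707963267948966 [-0.18  0.68  0.59  1.76 -0.48  0.85 -2.41]
above 5.225
f0 [ 0.02 -0.34  0.21]
0.78 False [ 1.  -0.2  0.2] 0.0966
0.63 False [ 0.3 -0.6  0.5] 0.0912
0.48 False [-0.2  0.6  1. ] 0.0844
0.33 False [-0.2 -0.2  0.7] 0.0766
0.18 False [ 1.  -0.  -0.1] 0.068
False [-0.4  0.3  1.7]
end True [-4.1  3.  16.6] 0.0561 7.775
after [-4.1  3.  16.6]
8.4
```

View pics/p0.png

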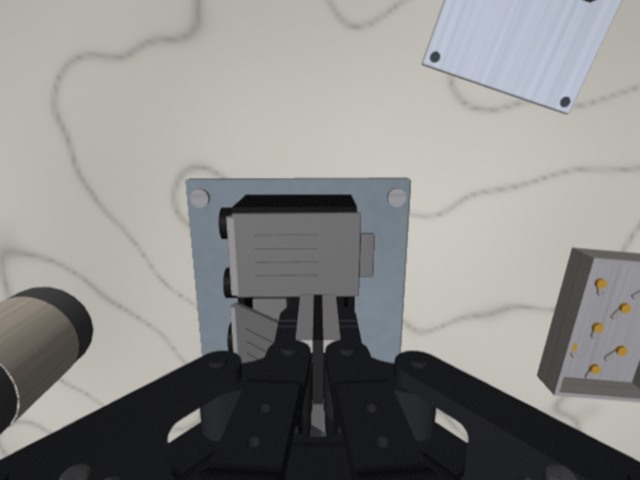

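View pics/p0s.png

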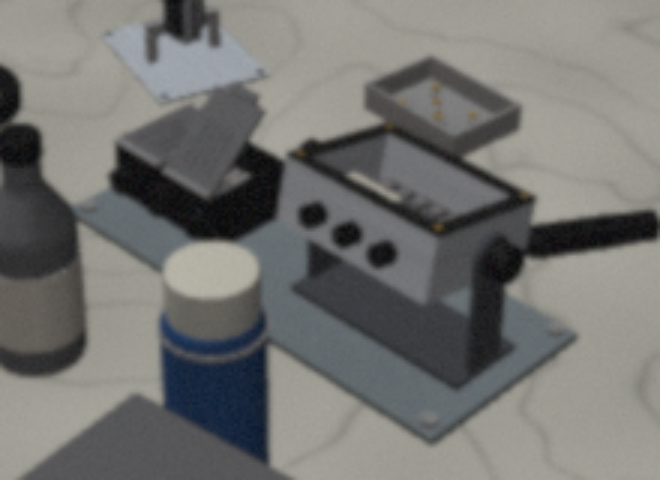

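```bash
sed -e '/^arm.reach(tcp/,$d' -e 's/^fingers.*//' s6.py > s7.py
cat >> s7.py <<'E'
p=tcp(0.9,-0.0873,0.03); 
arm.move_linear(np.r_[p[:2],max(p[2],arm.read_eef_pos()[2])],max_speed=0.15)
press(-0.0873,0.74)
a=u2w([-0.02,-0.03,0.40]); arm.reach(a,rv(toolR(0,yaw)))
print(arm.read_t())
im,d=eyes.camera("wrist"); m=eyes.camera_model("wrist"); np.savez("pics/w2.npz",d=d,im=im,**m); cv2.imwrite("pics/w2.png",im)
E
sed -n 1,20p s7.py | head -5; python3 s7.py
```

```text
from util import *
import sys

XH=0.0383; L=arm.tcp_to_tips; print("tips",L)
qn=arm.read_qpos()
tips 0.1734
1.5707963267948966 [ 0.38  0.6  -0.25  1.73  0.19  0.83  0.14]
-1.5707963267948966 [-0.19  0.68  0.6   1.76 -0.49  0.85 -2.4 ]
above 8.9667
f0 [ 0.74 -0.84  0.37]
0.74 False [0.1 0.4 0.7] 0.0954
0.59 False [-0.   0.3 -0.6] 0.0895
0.44 False [-0.3 -0.1  0.4] 0.0824
0.29 False [ 0.5  0.9 -0.1] 0.0744
False [ 0.1  0.5 -0.6]
end True [-3.4  2.3 16. ] 0.0561 11.375
after [-3.4  2.3 16. ]
12.4833
```

View pics/w2.png

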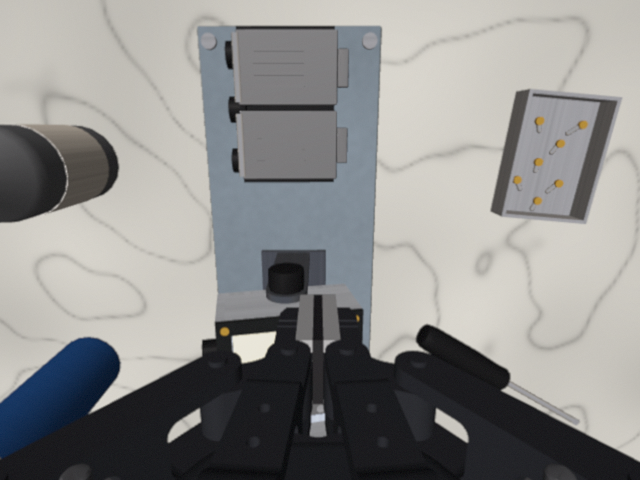

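```bash
cat > s8.py <<'E'
from util import *
z=np.load("pics/w2.npz"); m={k:z[k] for k in ("K","distortion","R","t")}; d=z["d"]
for r0,r1 in ((36,98),(117,174)):
    M=np.zeros(d.shape,bool); M[r0:r1,244:331]=1; P,_=cloud(m,d,M); P=w2u(P); c=P.mean(0); n=np.linalg.svd(P-c,full_matrices=False)[2][2]; n*=np.sign(n[2]); print(c.round(4),n.round(4))
# plate from w1
fingers.move_gripper(0.085,f_grip=60)
yaw=-0.236
c=np.array([0.456,-0.347])
ax=np.array([np.cos(yaw),np.sin(yaw)])
p=np.r_[c-0.0*ax,0.40]
arm.reach(p,rv(toolR(0,yaw))); print(arm.read_t(),arm.read_qpos().round(2))
im,d=eyes.camera("wrist"); m=eyes.camera_model("wrist"); np.savez("pics/w3.npz",d=d,im=im,**m); cv2.imwrite("pics/w3.png",im)
e=finder.masks_of("wrist","plate_handle")[0]; print(e["p"]); M=e["region"]; np.save("pics/m3.npy",M)
P,uv=cloud(m,d,M)
k=abs(P[:,2]-0.004)<0.006; print("plate z",np.median(P[k,2]))
r=cv2.minAreaRect(pix2w(m,uv[k],0.004)[:,:2].astype(np.float32)); print("plate rect",r)
k=(P[:,2]>0.034)&(P[:,2]<0.05); H=P[k]; print("bar",k.sum(),np.median(H,0)); r=cv2.minAreaRect(H[:,:2].astype(np.float32)); print(r)
E
python3 s8.py
```

```text
[ 0.0029 -0.1428  0.055 ] [-0.0164  0.001   0.9999]
[ 0.0041 -0.0883  0.055 ] [-0.0137  0.0024  0.9999]
14.7167 [ 0.1   0.52  0.64  1.77 -0.37  0.97 -0.92]
0.93
plate z 0.0025075832398980314
plate rect ((0.4614567458629608, -0.3506721258163452), (0.1303311139345169, 0.10070604085922241), 78.57148742675781)
bar 929 [ 0.46288507 -0.35099751  0.03842335]
((0.4612117111682892, -0.3506825566291809), (0.009989961981773376, 0.06604772806167603), 78.22278594970703)
```

View pics/w3.png

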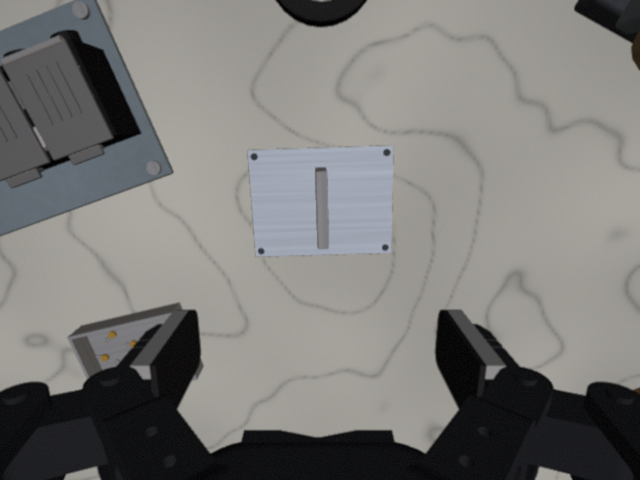

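```bash
cat > s9.py <<'E'
from util import *
z=np.load("pics/w1.npz"); m={k:z[k] for k in ("K","distortion","R","t")}; d=z["d"]
def fit(P):
    k=np.ones(len(P),bool)
    for _ in range(6):
        c=np.median(P[k],0); c=P[k].mean(0); n=np.linalg.svd(P[k]-c,full_matrices=False)[2][2]; n*=np.sign(n[2]); k=abs((P-c)@n)<0.003
    return c,n,k.sum()
M=np.zeros(d.shape,bool); M[145:275,285:343]=1; P,_=cloud(m,d,M); P=w2u(P); P=P[P[:,2]<.015]; print("base",fit(P))
M[:]=0; M[60:300,:]=1; P,_=cloud(m,d,M); P=w2u(P); P=P[abs(P[:,2])<.006]; P=P[(abs(P[:,0])>.085)]; print("bench",fit(P))
yaw=np.radians(78.4-90); R=rv(toolR(0,yaw)); c=np.array([0.4613,-0.3507])
arm.reach(np.r_[c,0.27],R)
h=arm.move_linear(np.r_[c,0.190],max_speed=0.1,until_force=10); print("down",h,arm.read_eef_pos())
fingers.move_gripper(0.0,f_grip=60); print("width",arm.read_grip_width(),arm.read_contact_force().round(2),arm.read_t())
f0=arm.read_contact_force()
arm.move_linear(np.r_[c,0.40],max_speed=0.15); print("F",arm.read_contact_force().round(2),arm.read_grip_width())
im,d=eyes.camera("wrist"); m=eyes.camera_model("wrist"); np.savez("pics/w4.npz",d=d,im=im,tR=arm.read_eef_rot(),tp=arm.read_eef_pos(),**m); cv2.imwrite("pics/w4.png",im)
print(arm.read_t())
E
python3 s9.py
```

```text
base (array([ 0.00738675, -0.0275247 ,  0.00653018]), array([-2.69955985e-04, -2.12726069e-04,  9.99999941e-01]), np.int64(7415))
bench (array([ 0.10058903, -0.0364543 , -0.00136271]), array([-3.40144941e-04,  2.54723550e-05,  9.99999942e-01]), np.int64(52665))
down False [ 0.46144373 -0.35088055  0.19055059]
width 0.008765838477294167 [-0.56  1.13  5.36] 17.025
F [-1.36 -0.61 -2.42] 0.008787469792539492
18.625
```

View pics/w4.png

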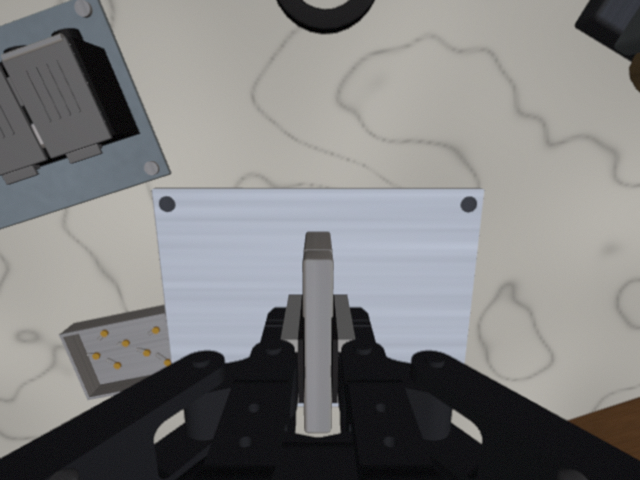

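```bash
cat > s10.py <<'E'
from util import *
z=np.load("pics/w4.npz"); m={k:z[k] for k in ("K","distortion","R","t")}; d=z["d"]
T=Ro.from_rotvec(z["tR"]).as_matrix()
M=np.zeros(d.shape,bool); M[182:215,150:486]=1; M[195:350,190:260]=1
P,uv=cloud(m,d,M); Q=(P-z["tp"])@T; k=(Q[:,2]>0.17)&(Q[:,2]<0.2); Q=Q[k]; uv=uv[k]
c=Q.mean(0); n=np.linalg.svd(Q-c,full_matrices=False)[2][2]; n*=-np.sign(n[2]); print("plane in tool",c,n, "z at 0,0:", c[2]+(n[:2]@c[:2])/n[2])
print("max x",np.percentile(Q[:,0],99.5), Q[:,0].max(), "y",Q[:,1].min(),Q[:,1].max())
# front edge points
cols=np.arange(165,475,10); e=[(u,Q[uv[:,0]==u][:,0].max(),Q[uv[:,0]==u][:,1].mean()) for u in cols if (uv[:,0]==u).any()]
e=np.array(e); print("edge fit x=a+b*y",np.polyfit(e[:,2],e[:,1],1))
z=np.load("pics/w2.npz"); m={k:z[k] for k in ("K","distortion","R","t")}; d=z["d"]
M[:]=0; M[30:280,220:370]=1; P,_=cloud(m,d,M); P=w2u(P); P=P[P[:,2]<.015]; c=P.mean(0); print("base w2",c,np.linalg.svd(P-c,full_matrices=False)[2][2])
E
python3 s10.py
```

```text
plane in tool [ 0.02724463 -0.01993443  0.18766355] [ 5.12471573e-04 -7.88880369e-05 -9.99999866e-01] z at 0,0: 0.1876480197125325
max x 0.04985586704863661 0.05005727809044306 y -0.06520536596655013 0.06487299116204823
edge fit x=a+b*y [-0.00166635  0.04977257]
base w2 [-0.00396008 -0.04370305  0.0065737 ] [ 0.00123108 -0.00310894  0.99999441]
```

```bash
cat >> util.py <<'E'
A=np.radians(11.48); D=0.1905; FC=np.array([-0.0004,0.0854,0.1246])
NU=np.array([-np.sin(A),0,np.cos(A)]); XU=np.array([np.cos(A),0,np.sin(A)])
def tgt(h,dx=0,dy=0): return u2w(FC+NU*(D+h)+XU*dx+np.array([0,dy,0]))
def FT():
    f=[];t=[]
    for _ in range(6):
        f.append(arm.read_contact_force()); t.append(arm.read_ft_torque()); arm.wait(0.02)
    T=toolR(A); return (np.mean(f,0)@T).round(2),(np.mean(t,0)@T).round(3)
E
cat > s11.py <<'E'
from util import *
R=rv(toolR(A))
arm.reach(tgt(0.06),R); print(arm.read_t(),arm.read_qpos().round(2))
arm.move_linear(tgt(0.010),max_speed=0.08); arm.wait(0.2); print("free",FT(),w2u(arm.read_eef_pos()))
im,d=eyes.camera("wrist"); m=eyes.camera_model("wrist"); np.savez("pics/w5.npz",d=d,im=im,tR=arm.read_eef_rot(),tp=arm.read_eef_pos(),**m); cv2.imwrite("pics/w5.png",im)
im,d=eyes.camera("scene"); cv2.imwrite("pics/s5.png",cv2.resize(im[180:340,200:420],None,fx=3.5,fy=3.5,interpolation=cv2.INTER_CUBIC))
h=arm.move_linear(tgt(-0.004),max_speed=0.012,until_force=3); p=arm.read_eef_pos(); print("contact",h,"h",((w2u(p)-FC)@NU-D).round(4),FT()); print(arm.read_t())
E
python3 s11.py
```

```text
20.1167 [-0.62  0.4   0.56  2.02 -0.36  0.6  -1.32]
free (array([-0.48, -0.12,  1.56]), array([ 0.012, -0.304, -0.021])) [-0.04028783  0.08546748  0.32139351]
contact True h 0.0001 (array([-0.47, -0.35, -8.62]), array([ 0.1  , -0.326, -0.011]))
22.2
```

View pics/w5.png

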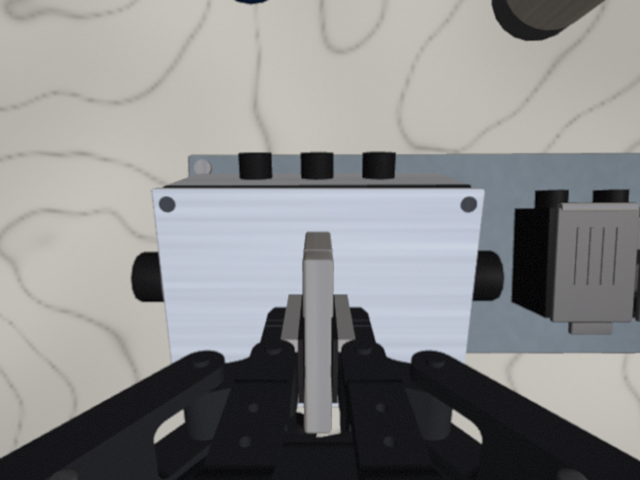

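View pics/s5.png

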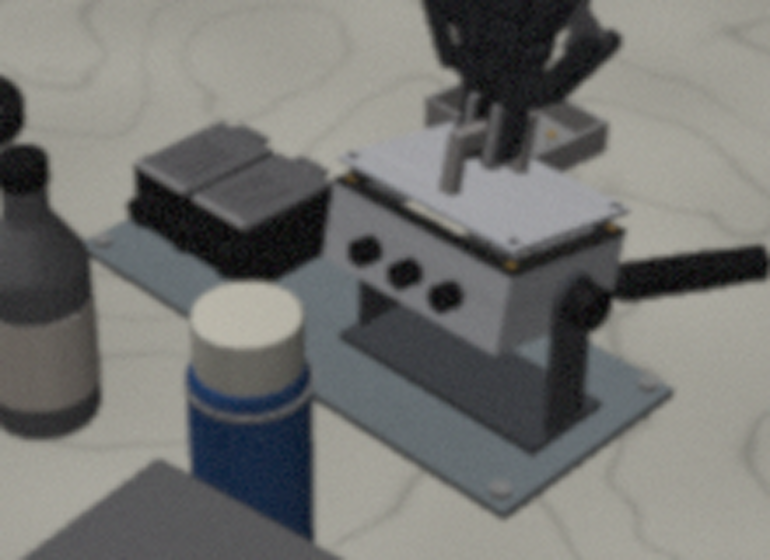

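```bash
cat > s12.py <<'E'
from util import *
im,d=eyes.camera("wrist"); m=eyes.camera_model("wrist"); tR=arm.read_eef_rot(); tp=arm.read_eef_pos(); np.savez("pics/w6.npz",d=d,im=im,tR=tR,tp=tp,**m); cv2.imwrite("pics/w6.png",im)
sc,ds=eyes.camera("scene"); cv2.imwrite("pics/s6.png",cv2.resize(sc[215:300,285:385],None,fx=7,fy=7,interpolation=cv2.INTER_CUBIC))
tc,dt=eyes.camera("top"); cv2.imwrite("pics/t6.png",cv2.resize(tc[180:290,235:435],None,fx=4,fy=4,interpolation=cv2.INTER_CUBIC))
T=Ro.from_rotvec(tR).as_matrix()
M=np.zeros(d.shape,bool); M[182:215,150:486]=1; M[195:350,190:260]=1
P,uv=cloud(m,d,M); Q=(P-tp)@T; k=(Q[:,2]>0.17)&(Q[:,2]<0.2); P=P[k];Q=Q[k]
for X in (Q,w2u(P)):
    k=np.ones(len(X),bool)
    for _ in range(5):
        c=X[k].mean(0); n=np.linalg.svd(X[k]-c,full_matrices=False)[2][2]; n*=np.sign(n[2]); k=abs((X-c)@n)<.002
    print(n.round(4),np.degrees(np.arctan2(-n[0],n[2])))
print("edge",Q[k][:,0].max(),Q[k][:,1].min(),Q[k][:,1].max())
print(FT(), arm.read_grip_width(), w2u(tp), arm.read_t(), "rot err",(Ro.from_rotvec(tR).inv()*Ro.from_matrix(toolR(A))).as_rotvec())
print("pos err in face",(w2u(tp)-FC)@XU,(w2u(tp)-FC)[1])
E
python3 s12.py
```

```text
[-1.5e-03 -6.0e-04  1.0e+00] 0.08568548768203436
[-1.974e-01 -7.000e-04  9.803e-01] 11.385676267403772
edge 0.04976891324587719 -0.06481351972691962 0.0654281877315747
(array([-0.39, -0.29, -9.04]), array([ 0.071, -0.36 , -0.011])) 0.008901930303406672 [-0.03834691  0.08537356  0.31138041] 22.45 rot err [-6.52271569e-05  1.50816538e-04 -7.67246626e-05]
pos err in face -1.3620762550663184e-05 -2.644330943475659e-05
```

View pics/w6.png

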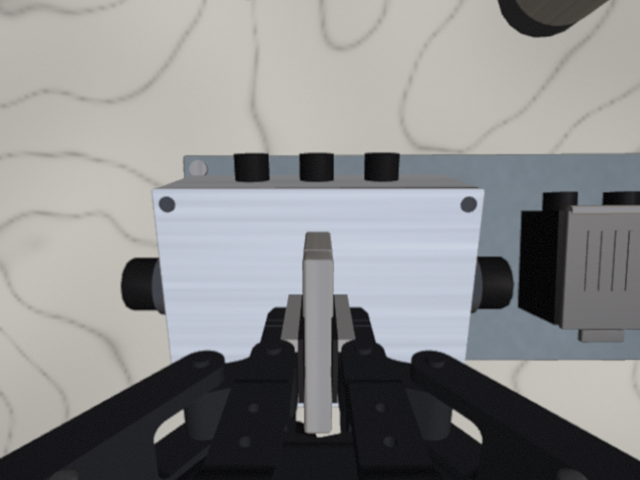

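View pics/s6.png

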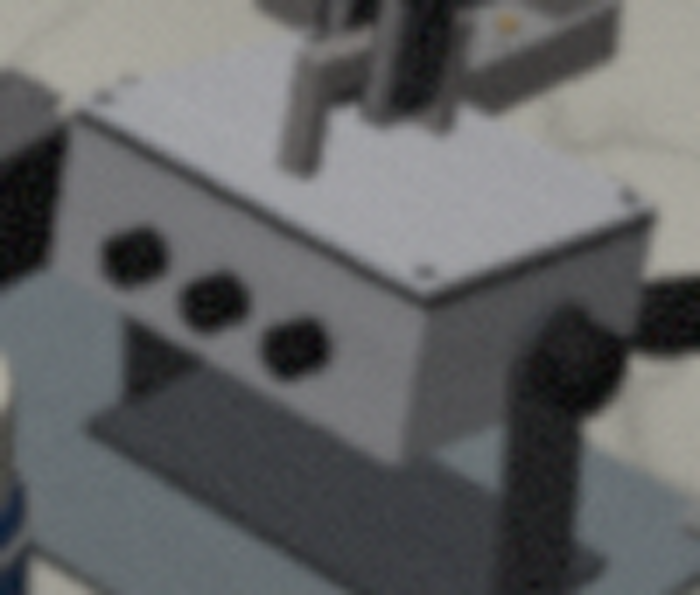

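View pics/t6.png

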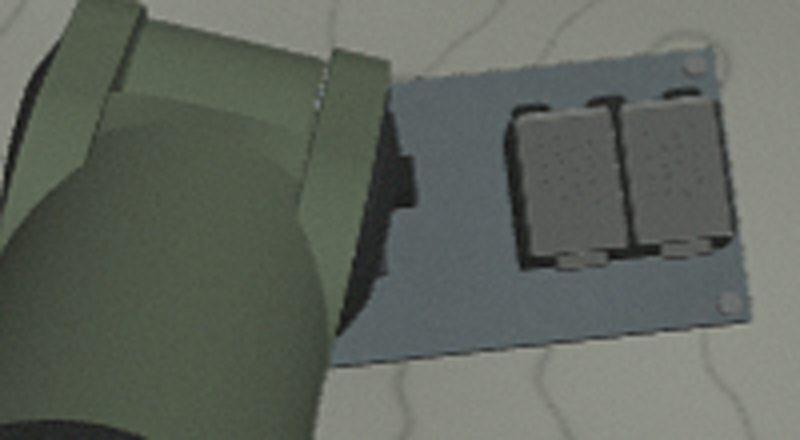

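```bash
python3 -c "
from util import *
print(FT(),arm.read_grip_width(),arm.read_t()); arm.hand_in(); print('handed in')"
```

```text
(array([-0.56, -0.15, -8.72]), array([ 0.076, -0.351, -0.012])) 0.009022432618039205 22.55
the job is handed in; nothing more can be done
handed in
```

The job is handed in at 22.6 s of the 58 s allowed. Both fuse-box covers are shut, and the inspection cover is on the tilting head, held by its handle and lightly pressed on.

- **Fuse-box covers:** I pressed the farther one first, then the nearer one. Each press ended at a fingertip height of 56 mm with about 16 N. The depth picture showed both covers flat to within about 0.9 degrees, and the later pictures show both shut.
- **Inspection cover in the gripper:** I gripped the handle bar at its middle. The plate sat within about 0.3 mm of centre in the hand, and square to it.
- **Fit on the head:** The face slope measured 11.5 degrees before fitting. The plate measured 11.4 degrees once on, so I saw no sign that the head had moved. It touched within 0.1 mm of the height I had predicted.
- **Final hold:** It is pressed on with about 10 N. The moments hardly changed on contact, which means the pressure is near the centre. The scene picture shows a thin, even gasket line along the two edges it can see.

**What did not agree or was not checked:**
- The top and wrist cameras differed by about 4 mm in x. I used the wrist camera throughout, and where the plate ended up in the hand agreed with it.
- The wrist depth read about 1.4 mm low, and I corrected for that.
- The plate's near edge was hidden by the gripper, and I did not rock the plate to test the fit, so flushness there rests on the plane fit and the force readings.

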